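Sweep the used flask caps into the catch bin

TASK

Sweep the three used green flask caps lying loose on the steel discard tray through the narrow gate and into the slot behind it, one at a time, so that all three finish down in the clear catch bin. They are contaminated, so only push them along the tray with the fingertips and do not pick any of them up. Leave the sealed amber vial standing where it is on the tray, and do not disturb the other things on the bench.

Things in the scene. Friction and masses are not known exactly. Their poses are not given: they have to be found in the camera images.
- tray: steel discard tray, fixed on the bench; origin on the bench below its middle, z up. Flat deck 100 mm above the bench: x -110 to 110 mm, y -180 mm (open edge, no rim) to 100 mm (edge of the slot). Fences on the deck are 12 mm high, 4 mm thick: side rims on x = +-108 mm up to y = -12 mm, then flared fences straight to x = +-25 mm at y = 87 mm, where the gate begins
- gate (a point): middle of the narrow gate, at deck height, 94 mm along the tray's y from its origin; axes as the tray's. The gate is 46 mm clear between two 12 mm high cheeks that run from y = 87 to 100 mm; caps go through it towards +y
- slot (a point): middle of the slot, at deck height, 128 mm along the tray's y from its origin; axes as the tray's. Opening 80 mm in x, 56 mm in y, starting right behind the gate, with a 12 mm rim round its other sides. A clear bin below it, inside 104 x 84 mm, has its floor 96 mm down. A cap tips in and drops when its centre is about 10 mm past the slot's edge
- cap1_center (a point): dark-green ribbed screw cap of a culture flask, a disc 36 mm across and 20 mm high lying flat, closed side up, with a pale dot on top, 8 to 17 g, slides freely; the point is its centre, half-way up (10 mm above what it lies on)
- cap2_center (a point): dark-green ribbed screw cap of a culture flask, a disc 36 mm across and 20 mm high lying flat, closed side up, with a pale dot on top, 8 to 17 g, slides freely; the point is its centre, half-way up (10 mm above what it lies on)
- cap3_center (a point): dark-green ribbed screw cap of a culture flask, a disc 36 mm across and 20 mm high lying flat, closed side up, with a pale dot on top, 8 to 17 g, slides freely; the point is its centre, half-way up (10 mm above what it lies on)
- vial_center (a point): sealed sample vial of amber glass with a white cap, standing on the tray's deck at the end away from the gate, 28 mm across, 50 mm high, about 45 g; the point is its centre, 25 mm above the deck; to be left alone
- flask_a: clear culture flask, lying flat on the bench, 115 x 84 x 36 mm plus neck along its +x; origin under its body on the bench; with a green cap on its neck; bystander
- flask_b: clear culture flask, lying flat on the bench, 115 x 84 x 36 mm plus neck along its +x; origin under its body on the bench; without cap; bystander
- flask_c: clear culture flask, lying flat on the bench, 115 x 84 x 36 mm plus neck along its +x; origin under its body on the bench; without cap; bystander
- dishes: stack of three clear round dishes, 90 mm across, 44 mm high; origin under its centre; bystander
- handset: black handset lying flat, 150 x 40 x 16 mm, long along its x; origin under its centre; bystander
- reagent: clear glass bottle with blue cap, 70 mm across, 150 mm high; origin under its centre; bystander
Not all that is in view belongs to the job. What is shaped like the part that bears cap2_center but blue is not meant. Leave any red look-alike of the part that bears cap1_center alone.

How it is judged (in metres and radians):
On the way, in this order (a step that is already met when the one before it is completed fails the run):
1. a first cap is down in the bin, the others not yet (((z of cap1_center in the frame of tray below 0.085 m and horizontal distance between cap1_center and slot below 0.055 m) or (z of cap2_center in the frame of tray below 0.085 m and horizontal distance between cap2_center and slot below 0.055 m) or (z of cap3_center in the frame of tray below 0.085 m and horizontal distance between cap3_center and slot below 0.055 m))), for 0.1 s.
2. a second cap is down in the bin, the third not yet ((((z of cap1_center in the frame of tray below 0.085 m and horizontal distance between cap1_center and slot below 0.055 m) and (z of cap2_center in the frame of tray below 0.085 m and horizontal distance between cap2_center and slot below 0.055 m)) or ((z of cap1_center in the frame of tray below 0.085 m and horizontal distance between cap1_center and slot below 0.055 m) and (z of cap3_center in the frame of tray below 0.085 m and horizontal distance between cap3_center and slot below 0.055 m)) or ((z of cap2_center in the frame of tray below 0.085 m and horizontal distance between cap2_center and slot below 0.055 m) and (z of cap3_center in the frame of tray below 0.085 m and horizontal distance between cap3_center and slot below 0.055 m)))), for 0.1 s.
3. the third cap is down in the bin (z of each of cap1_center, cap2_center, cap3_center in the frame of tray below 0.085 m and horizontal distance between each of cap1_center, cap2_center, cap3_center and slot below 0.055 m), for 0.1 s.
At the end, for the whole second after the job is handed in: All three caps lie at rest inside the clear bin under the slot (centres at least 15 mm below the deck level); the vial stands upright within 15 mm of where it was (all of step 3 and linear speed of each of cap1, cap2, cap3 below 0.03 m/s and angle between vial_center's own z axis and vertical below 0.15 rad and distance of vial_center from where it was at the start of the episode below 0.015 m); the robot touches nothing.
It fails at once if a cap is lifted: its centre rises more than 15 mm above where it slides on the deck (z of any of cap1_center, cap2_center, cap3_center in the frame of tray above 0.125 m).
It fails at once if the vial is knocked over or moved more than 15 mm (angle between vial_center's own z axis and vertical above 0.35 rad or distance of vial_center from where it was at the start of the episode above 0.015 m).
It fails at once if another thing on the bench is moved more than 20 mm (distance of any of flask_a, flask_b, flask_c, dishes, handset, reagent from where it was at the start of the episode above 0.02 m).
It also fails if it takes over 64 s, if anything falls off the work surface, if the arm or the gripper's body presses on something with over 40 N, if the wrist force passes 120 N, or if a joint passes its speed limit or range.

ROBOT

A 6-joint arm with a two-finger parallel gripper is mounted at the origin on the work surface. World frame = base frame: x ahead of the robot, y to its left, z up, the work surface at z = 0. Lengths are in m, angles in degrees, forces in N, time in s.
With the tool pointing down it reaches from about 0.4 to 0.825 m from the base axis. Payload 7 kg.
Tool frame: the origin (TCP) lies at the centre of the arm's flange, where the gripper is bolted on; the fingertips stand 178 mm ahead of it and the grasp point (between the pads) lies 159 mm ahead of it (tip_reach is the distance from the TCP to the fingertips, in m); z points along the fingers, y is the line along which they close (so a half turn about z gives the same grasp; the last joint's range is limited). The gripper opens to 88 mm and grips with 3 to 60 N. Pads are 19 mm wide; open, the fingers measure 130 mm over their backs; the gripper's body (78 mm by 193 mm) begins 47 mm behind the grasp point.
Start: joints at [-52.363, 20.546, 0.682, 0, -70.136, -16.507], TCP at [0.243, -0.63, 0.405] pointing down, gripper open.
Joint ranges: [-176.03, 176.03], [-82.01, 121.73], [-58.28, 71.71], [-173.87, 95.51], [-174.79, -0.11], [-173.66, 173.66]. Speed limits (degrees/s): [136.94, 136.94, 172.46, 180, 180, 180].

INTERFACE

Orientations are given as [roll, pitch, yaw] about the fixed x, y, z axes, in that order (R = Rz(yaw) Ry(pitch) Rx(roll)).
In Python, from plant import * gives the robot as it stands.
- The arm moves only by the shell command python3 -m handwheel 'ROWS'. ROWS is JSON, a list of rows, each a list of 7 numbers: the opening, from -1 (shut) to 1 (fully open), then the shift along the tool's x, y, z as a fraction of full scale, then the turn, a rotation vector about the tool's x, y, z as a fraction of full scale. A call has 1 to 5 rows; each row shifts and turns the commanded pose from where the row before left it, along the tool's axes as they then stand; what a row does not reach is not made up. Full scale, the value 1, is 0.025 m for a shift and 6 degrees for a turn. A row lasts 1/8 s, in which the tool goes at most 62.5 mm and 10.7 degrees, less where a joint would pass 70% of its speed; a pose out of reach is approached as far as the arm can. A call with a number of a shift or a turn outside -1 to 1 is refused whole. A call with a gripper value outside its range is refused whole. The fingers move at their own pace and stop on an object; the grip force is fixed at half the most. Time passes only in rows, so rows that do not move let the fingers close. It gives the time, the measured TCP pose, the force, the opening and the grip force at its end, in the units of the state.
- get_obs(): the state, without advancing time (a new reading comes with each control period).
- snapshot(name): name is "scene" or "top" or "wrist"; returns a dict with "color" (420x560x3 uint8, red, green, blue), "fx", "fy", "cx", "cy" (pixels), "R" (3x3) and "t" (3): a world point X has camera coordinates R X + t; the wrist camera has in their place "tool_from_camera" (4x4, takes a point from camera to tool coordinates, whose origin is the TCP and whose axes are the flange's). Camera axes: x right, y down, z forward; pixel columns grow to the right and rows downward; lengths in m; the calibration is good to about 2 mm. The wrist camera is an equidistant fisheye: a pixel r from the principal point sees the ray r / f radians off the axis. A picture is of the moment at which its call begins: read the wrist's pose just before it. There is no depth.
- close_job(): hands the job in; it is judged then, once.
The state is a dict: "clock": time; "joint_pos": joint angles; "qvel": joint speeds; "tau": joint torques, N m; "tool_pos": TCP position; "orientation": TCP orientation; "force": force on the tool from outside, world axes, zero at the start; "moment": the same for the moment, N m; "opening": finger opening in m; "gripper_force": force on a finger pad.
Only numpy, scipy, OpenCV 4.12 (cv2) and the standard library are available. Lean on these libraries where they do the work, as an engineer would, in place of code of your own. Each camera call takes 0.05 s, during which the arm holds its last target. There are 200 camera calls.

## Working session

There is one attempt and no reset: what is moved stays moved. The work goes in short steps, Python scripts to look and compute and a shell command to move; the robot and the scene stay as the last step left them, time stands still between calls to the robot, and variables do not carry over. Pictures are saved under pics/ and viewed, at most 13 in all, crops included, and the job is handed in when it is done.

```bash
mkdir -p pics; ls
python3 - <<'E'
from plant import *
import cv2
o=get_obs();print(o)
for n in("scene","top"):
    s=snapshot(n);cv2.imwrite(f"pics/{n}0.png",s["color"][:,:,::-1]);print(n,s["fx"],s["cx"],s["cy"],s["R"],s["t"])
E
```

```text
pics
{'clock': 0.0, 'joint_pos': array([-5.23619563e+01,  2.05909142e+01,  6.33074502e-01, -2.13685302e-02,
       -7.01381292e+01, -1.65067545e+01]), 'qvel': array([-0.09334265,  0.0718307 ,  0.04603166, -0.00597979,  0.02948288,
        0.0290394 ]), 'tau': array([ 2.14296539e-03, -5.82722032e+01,  2.93049413e+01,  6.99694008e+00,
        6.69937843e-03, -1.22665606e-04]), 'tool_pos': array([ 0.24326252, -0.62941514,  0.4037191 ]), 'orientation': array([ 1.79902278e+02, -8.01041454e-03, -1.58875981e+02]), 'force': array([ 0.06679483,  0.35307539, -0.24631441]), 'moment': array([-0.0275711 , -0.02895762, -0.03970874]), 'gripper_force': 0.0, 'opening': 0.08789300343375202}
scene 420.67687602922325 281.75987591466287 208.89009567494588 [[-7.90700186e-01  6.12203387e-01 -4.78538063e-04]
 [ 4.46745538e-01  5.76465895e-01 -6.84182356e-01]
 [-4.18582895e-01 -5.41196901e-01 -7.29310822e-01]] [ 0.43087132 -0.16783794  1.33643261]
top 432.14826020398215 279.45812006779295 218.9040997589261 [[ 1.78731356e-02 -9.99836337e-01  2.80183434e-03]
 [-9.84347754e-01 -1.80875207e-02 -1.75306418e-01]
 [ 1.75328405e-01  3.75296049e-04 -9.84509934e-01]] [-0.00694895  0.53174297  1.24010938]
```

View pics/top0.png

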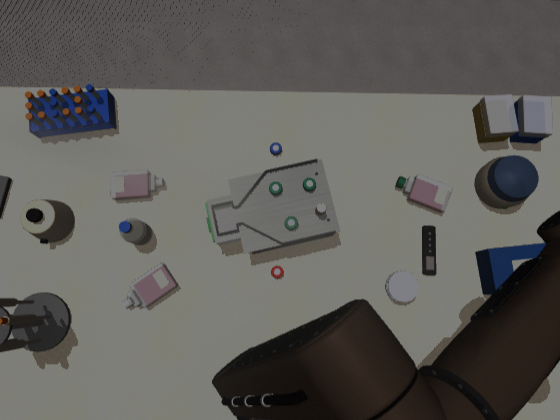

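View pics/scene0.png

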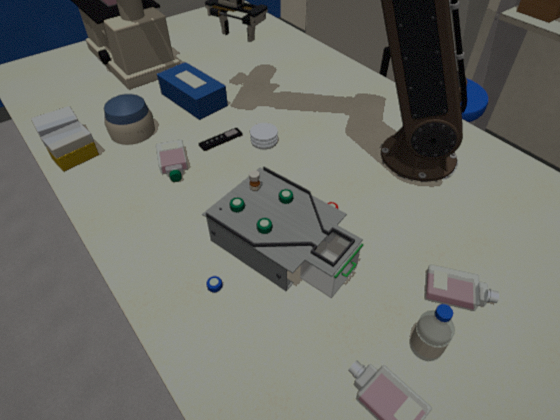

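Top view: three green caps near pixels (276,188), (310,185), (291,223), the vial at (321,208), and the slot on the left near (226,216). The tray's +y points roughly along world +y. I'll zoom in for the tray corners.

```bash
cat > h.py <<'E'
from plant import *
import cv2, numpy as np
def ray(s,u,v,z):
    d=s["R"].T@np.array([(u-s["cx"])/s["fx"],(v-s["cy"])/s["fy"],1]);c=-s["R"].T@s["t"]
    return c+d*(z-c[2])/d[2]
def proj(s,X):
    p=s["R"]@np.array(X)+s["t"];return s["fx"]*p[0]/p[2]+s["cx"],s["fy"]*p[1]/p[2]+s["cy"]
def greens(s):
    h=cv2.cvtColor(s["color"],cv2.COLOR_RGB2HSV)
    m=cv2.inRange(h,(65,110,30),(95,255,255));m=cv2.morphologyEx(m,cv2.MORPH_CLOSE,np.ones((5,5)))
    n,l,st,c=cv2.connectedComponentsWithStats(m)
    return [(c[i].round(1),st[i,4],st[i,:4]) for i in range(1,n) if st[i,4]>20]
E
python3 - <<'E'
from h import *
s=snapshot("top")
for c,a,b in greens(s):print(c,a,b,ray(s,*c,.115).round(4))
I=s["color"][145:265,195:350,::-1]
cv2.imwrite("pics/crop.png",cv2.resize(I,None,fx=5,fy=5,interpolation=cv2.INTER_CUBIC))
s=snapshot("scene")
for c,a,b in greens(s):print("sc",c,a,b,ray(s,*c,.112).round(4))
I=s["color"][160:300,195:370,::-1]
cv2.imwrite("pics/crop2.png",cv2.resize(I,None,fx=4,fy=4,interpolation=cv2.INTER_CUBIC))
E
```

```text
[401.4 181.4] 55 [398 177   8  10] [ 0.6352 -0.3447  0.115 ]
[309.1 184. ] 72 [303 178  13  12] [ 0.6226 -0.0803  0.115 ]
[275.2 187.1] 62 [270 182  12  11] [0.6117 0.0165 0.115 ]
sc [175.1 175.2] 110 [170 170  11  12] [ 0.6935 -0.2674  0.112 ]
sc [285.6 196.6] 119 [279 189  14  15] [ 0.5123 -0.0264  0.112 ]
sc [236.8 205.3] 127 [230 198  14  14] [ 0.6257 -0.0761  0.112 ]
sc [263.9 226. ] 138 [257 218  15  16] [0.6126 0.019  0.112 ]
sc [347.8 265.8] 209 [334 244  29  34] [0.5362 0.2221 0.112 ]
```

View pics/crop.png

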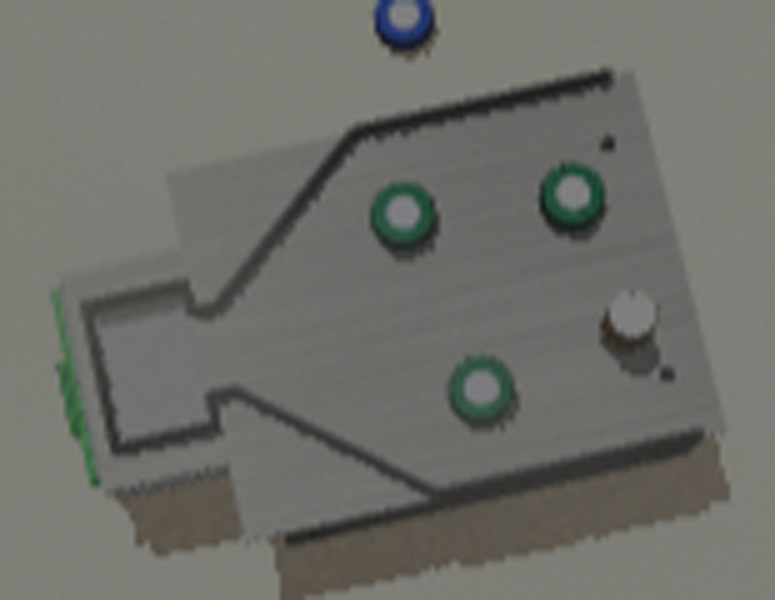

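View pics/crop2.png

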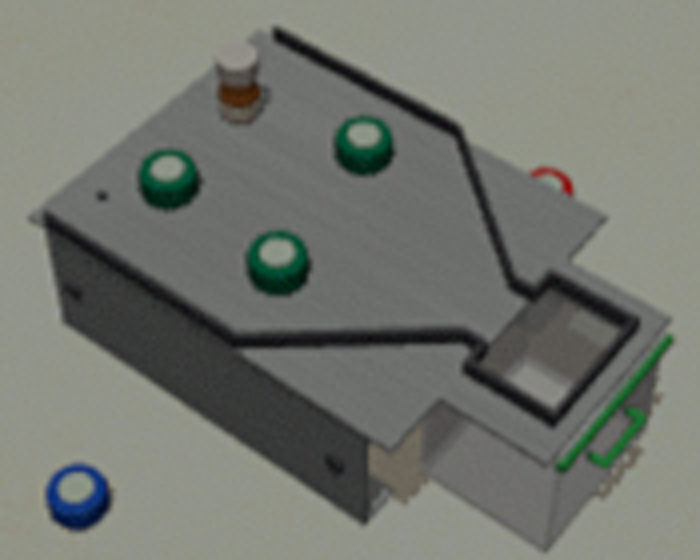

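Both crops show the tray clearly. In crop 1 the deck corners are at (634,72), (722,432), (168,174), (245,540) and the fence bends at (355,130), (440,495). Crop 2 shows the same features. Next I'll fit the tray pose.

Run:
```python
from h import *
from scipy.optimize import least_squares
t=snapshot("top");s=snapshot("scene")
P=[(.11,-.18,.1),(-.11,-.18,.1),(.11,.1,.1),(-.11,.1,.1),(.108,-.012,.112),(-.108,-.012,.112)]
T=np.array([(634,72),(722,432),(168,174),(245,540),(355,130),(440,495)])/5.+[195-.4,145-.4]
S=np.array([(30,215),(265,30),(395,445),(605,220),(235,340),(458,130)])/4.+[195-.4,160-.4]
def loc(p,X):c,n=np.cos(p[2]),np.sin(p[2]);return(p[0]+c*X[0]-n*X[1],p[1]+n*X[0]+c*X[1],X[2])
f=lambda p:np.concatenate([np.subtract(proj(c,loc(p,X)),q) for c,Q in((t,T),(s,S)) for X,q in zip(P,Q)])
r=least_squares(f,[.56,0,.2],loss="soft_l1");p=r.x;print(p[:2],np.degrees(p[2]),f(p).round(1).reshape(-1,2).tolist())
for k,C in(("t",t),("s",s)):
  h=cv2.cvtColor(C["color"],cv2.COLOR_RGB2HSV)
  g=cv2.inRange(h,(60,80,20),(95,255,255))
  n,l,st,c=cv2.connectedComponentsWithStats(cv2.morphologyEx(g,cv2.MORPH_CLOSE,np.ones((7,7))))
  for i in range(1,n):
    if st[i,4]<40: continue
    # fill: centre of bounding hull, about mid height
    cnt=cv2.findContours((l==i).astype(np.uint8),0,2)[0][0];(u,v),rad=cv2.minEnclosingCircle(cnt)
    X=ray(C,u,v,.112);d=X[:2]-p[:2];a=p[2];print(k,round(u,1),round(v,1),round(rad,1),X[:2].round(4),"tray",round(np.cos(a)*d[0]+np.sin(a)*d[1],4),round(-np.sin(a)*d[0]+np.cos(a)*d[1],4))
u,v=630/5+194.6,315/5+144.6
X=ray(t,u,v,.15);d=X[:2]-p[:2];print("vial",X,np.cos(a)*d[0]+np.sin(a)*d[1],-np.sin(a)*d[0]+np.cos(a)*d[1])
X=ray(s,238/4+194.6,52/4+159.6,.148);d=X[:2]-p[:2];print("vial",X,np.cos(a)*d[0]+np.sin(a)*d[1],-np.sin(a)*d[0]+np.cos(a)*d[1])
```

```text
[0.55354006 0.03200253] 13.792312404435012 [[-0.1, -0.2], [0.7, 0.3], [-0.7, -0.2], [-0.4, 0.5], [-0.3, -0.1], [-0.7, -0.5], [-0.5, -0.1], [-1.0, -0.3], [-1.2, 1.5], [1.0, -0.8], [0.2, -1.5], [0.4, -1.3]]
t 401.0 181.9 5.1 [ 0.6344 -0.3444] tray -0.0112 -0.3848
t 309.1 183.6 6.1 [ 0.6246 -0.0804] tray 0.0422 -0.1261
t 275.1 187.4 6.1 [0.6116 0.0168] tray 0.0528 -0.0286
t 210.5 225.5 15.9 [0.4978 0.1965] tray -0.0149 0.1731
t 290.7 222.4 5.9 [ 0.5107 -0.0293] tray -0.0562 -0.0493
s 175.0 175.0 6.4 [ 0.6933 -0.2683] tray 0.0641 -0.325
s 285.6 195.8 7.4 [ 0.5104 -0.0286] tray -0.0563 -0.0486
s 236.7 204.4 7.6 [ 0.6242 -0.0787] tray 0.0422 -0.1243
s 264.0 225.2 8.0 [0.6111 0.0173] tray 0.0524 -0.028
s 348.0 260.5 21.6 [0.526  0.2122] tray 0.0162 0.1816
vial [ 0.5470816  -0.10989952  0.15      ] -0.04010212756716734 -0.13627076726280538
vial [ 0.54468554 -0.11428893  0.148     ] -0.04347555193934634 -0.1399623933022881
```

Tray origin is (0.5535, 0.032) with yaw 13.8°. The caps, in tray mm, are A (52,-28), B (-56,-49) and C (42,-125), with the vial at (-42,-138). The plan is to hold the fingers 28 mm apart as a V-cradle, with the tips about 15 mm above the deck so they clear the 12 mm fences. With the tool yaw aligned, tool x = -tray y and tool y = -tray x.

```bash
cat > w.py <<'E'
from h import *
o=get_obs();a=np.radians(13.79);d=o["tool_pos"][:2]-[.5535,.032]
print("t",round(o["clock"],2),"tray",round(1e3*(np.cos(a)*d[0]+np.sin(a)*d[1]),1),round(1e3*(-np.sin(a)*d[0]+np.cos(a)*d[1]),1),"tip above deck",round(1e3*(o["tool_pos"][2]-.278),1),"rpy",o["orientation"].round(2),"open",o["opening"],"F",o["force"].round(1))
E
python3 -m handwheel '[[-0.36,0,0,0,0,0,-1],[-0.36,0,0,0,0,0,-1],[-0.36,0,0,0,0,0,-1],[-0.36,0,0,0,0,0,-1],[-0.36,0,0,0,0,0,-1]]'
python3 -m handwheel '[[-0.36,0,0,0,0,0,-1],[-0.36,0,0,0,0,0,-1],[-0.36,0,0,0,0,0,-1],[-0.36,0,0,0,0,0,-1],[-0.36,0,0,0,0,0,-1]]'
python3 -m handwheel '[[-0.36,0,0,0,0,0,-1],[-0.36,0,0,0,0,0,-1],[-0.36,0,0,0,0,0,-1],[-0.36,0,0,0,0,0,-0.8],[-0.36,0,0,0,0,0,0]]'
python3 w.py
```

```text
clock: 0.92
tool_pos: [0.2433, -0.6296, 0.4046]
orientation: [180.0, 0.0, -128.7]
force: [-0.0, -1.0, 0.4]
opening: 0.0433
gripper_force: 0.0
clock: 1.55
tool_pos: [0.2433, -0.6296, 0.4045]
orientation: [180.0, 0.0, -98.7]
force: [1.0, 0.8, 0.3]
opening: 0.0282
gripper_force: 0.0
clock: 2.17
tool_pos: [0.2433, -0.6296, 0.4046]
orientation: [180.0, 0.0, -76.1]
force: [-1.2, -0.2, 0.5]
opening: 0.0283
gripper_force: 0.0
t 2.17 tray -459.0 -568.6 tip above deck 126.6 rpy [ 1.800e+02  1.000e-02 -7.611e+01] open 0.0283351774284657 F [-1.2 -0.2  0.5]
```

```bash
python3 -m handwheel '[[-0.36,-1,-1,0,0,0,0],[-0.36,-1,-1,0,0,0,0],[-0.36,-1,-1,0,0,0,0],[-0.36,-1,-1,0,0,0,0],[-0.36,-1,-1,0,0,0,0]]' >/dev/null
python3 -m handwheel '[[-0.36,-1,-1,0,0,0,0],[-0.36,-1,-1,0,0,0,0],[-0.36,-1,-1,0,0,0,0],[-0.36,-1,-1,0,0,0,0],[-0.36,-1,-1,0,0,0,0]]'
python3 -m handwheel '[[-0.36,-1,-1,0,0,0,0],[-0.36,-1,-1,0,0,0,0],[-0.36,-1,-1,0,0,0,0],[-0.36,-1,-1,0,0,0,0],[-0.36,-1,-1,0,0,0,0]]' >/dev/null
python3 -m handwheel '[[-0.36,-1,-1,0,0,0,0],[-0.36,-1,-1,0,0,0,0],[-0.36,-1,-1,0,0,0,0],[-0.36,-1,-1,0,0,0,0],[-0.36,-0.5,-0.5,0,0,0,0]]'
python3 -m handwheel '[[-0.36,0,0,0,0,0,0]]' >/dev/null
python3 w.py
```

```text
clock: 3.42
tool_pos: [0.4262, -0.3257, 0.4048]
orientation: [-180.0, -0.0, -76.2]
force: [-0.1, 0.6, 0.2]
opening: 0.0284
gripper_force: 0.0
clock: 4.68
tool_pos: [0.5998, -0.0377, 0.4045]
orientation: [180.0, 0.0, -76.1]
force: [0.1, 0.2, -1.0]
opening: 0.0281
gripper_force: 0.0
t 4.8 tray 27.9 -79.2 tip above deck 126.3 rpy [179.97   0.   -76.06] open 0.028203044768116872 F [-0.5  0.4  0. ]
```

```bash
python3 -m handwheel '[[-0.36,-0.93,-0.98,0,0,0,0],[-0.36,0,0,1,0,0,0],[-0.36,0,0,1,0,0,0],[-0.36,0,0,1,0,0,0],[-0.36,0,0,0.7,0,0,0]]' >/dev/null
python3 -m handwheel '[[-0.36,0,0,0,0,0,0]]' >/dev/null
python3 w.py
python3 - <<'E'
from h import *
s=snapshot("wrist");cv2.imwrite("pics/w1.png",s["color"][:,:,::-1])
E
```

```text
t 5.55 tray 51.1 -57.1 tip above deck 33.1 rpy [179.86  -0.   -76.13] open 0.028344810875651928 F [ 0.2 -0.4  0.3]
```

View pics/w1.png

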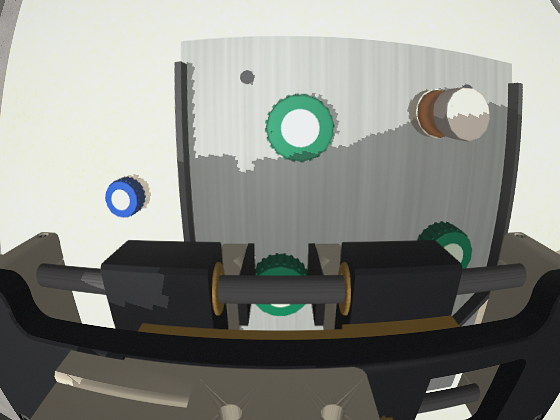

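The wrist view shows the first cap at (281,285), centred between the fingers (gap 255–308). I'll lower the tips and push.

```bash
python3 -m handwheel '[[-0.36,0,0,0.35,0,0,0],[-0.36,0,0,0.35,0,0,0],[-0.36,0,0,0,0,0,0],[-0.36,-0.25,0,0,0,0,0],[-0.36,-0.25,0,0,0,0,0]]'
python3 w.py
python3 -m handwheel '[[-0.36,-0.4,0.22,0,0,0,0],[-0.36,-0.4,0.25,0,0,0,0],[-0.36,-0.4,0.25,0,0,0,0],[-0.36,-0.4,0.25,0,0,0,0],[-0.36,-0.4,0.25,0,0,0,0]]'
python3 w.py
python3 - <<'E'
from h import *
for n in("top","scene"):
    s=snapshot(n)
    for c,a,b in greens(s):
        X=ray(s,*c,.112);d=X[:2]-[.5535,.032];a_=np.radians(13.79);print(n,a,b,(1e3*(np.cos(a_)*d[0]+np.sin(a_)*d[1])).round(1),(1e3*(-np.sin(a_)*d[0]+np.cos(a_)*d[1])).round(1))
cv2.imwrite("pics/s2.png",cv2.resize(s["color"][140:310,180:390,::-1],None,fx=3,fy=3))
E
```

```text
clock: 6.22
tool_pos: [0.6143, 0.002, 0.295]
orientation: [-180.0, -0.0, -76.1]
force: [-0.8, 0.3, 0.4]
opening: 0.0282
gripper_force: 0.0
t 6.22 tray 51.9 -43.6 tip above deck 17.0 rpy [-179.97   -0.    -76.07] open 0.028212272607187745 F [-0.8  0.3  0.4]
clock: 6.85
tool_pos: [0.572, 0.0433, 0.2947]
orientation: [-180.0, 0.0, -76.1]
force: [-0.1, -0.4, -0.6]
opening: 0.0279
gripper_force: 0.1
t 6.85 tray 20.6 6.6 tip above deck 16.7 rpy [-180.      0.    -76.06] open 0.02786204794607194 F [-0.1 -0.4 -0.6]
top 52 [398 177   8  10] -9.3 -386.5
top 74 [303 178  13  12] 41.1 -125.9
scene 108 [170 170  11  12] 64.6 -324.2
scene 121 [230 198  14  14] 44.2 -122.6
scene 151 [284 221  16  16] 22.8 29.9
scene 209 [335 244  28  33] 27.8 188.9
```

View pics/s2.png

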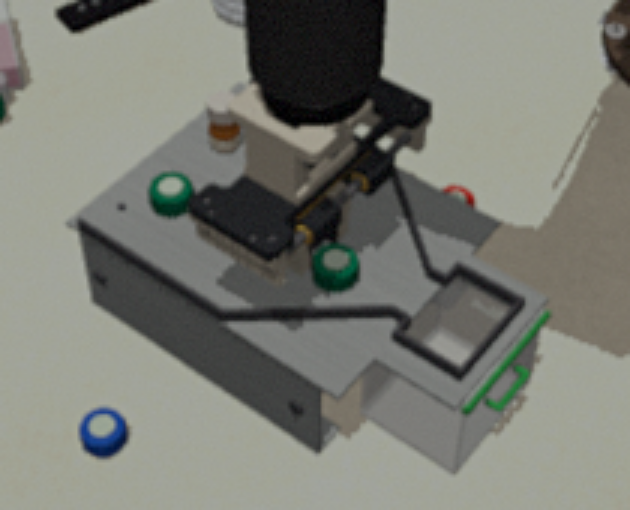

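Cap A is nested in the cradle at about tray (21,29). I'll keep pushing to the centreline, then straight through the gate.

```bash
python3 -m handwheel '[[-0.36,-0.44,0.27,0.06,0,0,0],[-0.36,-0.44,0.27,0,0,0,0],[-0.36,-0.44,0.27,0,0,0,0],[-0.36,-0.4,0.02,0,0,0,0],[-0.36,-0.4,0,0,0,0,0]]'
python3 w.py
python3 -m handwheel '[[-0.36,-0.4,0,0,0,0,0],[-0.36,-0.4,0,0,0,0,0],[-0.36,-0.4,0,0,0,0,0],[-0.36,-0.4,0,0,0,0,0],[-0.36,0,0,0,0,0,0]]'
python3 w.py
python3 - <<'E'
from h import *
s=snapshot("scene")
print([(c,a) for c,a,b in greens(s)])
cv2.imwrite("pics/s3.png",cv2.resize(s["color"][140:310,180:390,::-1],None,fx=3,fy=3))
E
```

```text
clock: 7.58
tool_pos: [0.5396, 0.0899, 0.2933]
orientation: [-180.0, 0.0, -76.1]
force: [0.3, 0.2, -0.0]
opening: 0.0279
gripper_force: 0.1
t 7.58 tray 0.3 59.6 tip above deck 15.3 rpy [-179.98    0.    -76.06] open 0.027883087149242286 F [ 0.3  0.2 -0. ]
clock: 8.2
tool_pos: [0.53, 0.1287, 0.2931]
orientation: [180.0, 0.0, -76.0]
force: [0.0, 0.1, -0.5]
opening: 0.028
gripper_force: 0.0
t 8.2 tray 0.2 99.5 tip above deck 15.1 rpy [180.     0.   -76.02] open 0.02801831114946332 F [ 0.   0.1 -0.5]
[(array([175.1, 175.2]), np.int32(109)), (array([285.7, 196.6]), np.int32(123)), (array([236.9, 205.3]), np.int32(125)), (array([347.9, 265.6]), np.int32(212))]
```

View pics/s3.png

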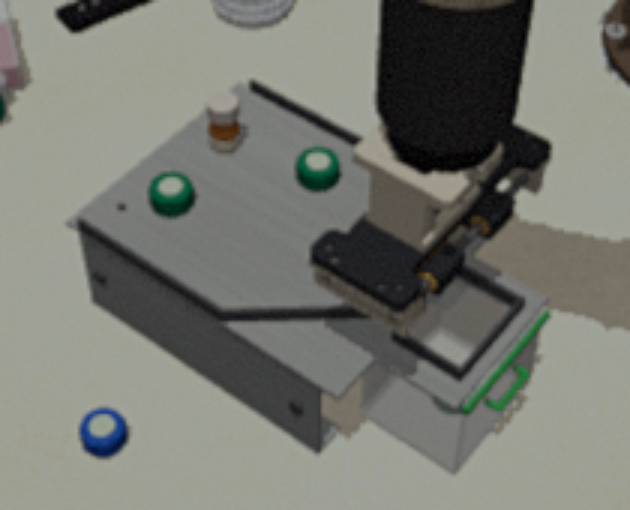

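The cap is no longer on the deck. I'll lift and go behind cap B, then check the bin.

```bash
python3 -m handwheel '[[-0.36,0,0,-0.8,0,0,0],[-0.36,1,0.32,0,0,0,0],[-0.36,1,0.32,0,0,0,0],[-0.36,1,0.32,0,0,0,0],[-0.36,1,0.32,0,0,0,0]]' >/dev/null
python3 -m handwheel '[[-0.36,1,0.32,0,0,0,0],[-0.36,1,0.32,0,0,0,0],[-0.36,1,0.32,0,0,0,0],[-0.36,0.1,0,0,0,0,0],[-0.36,0,0,0,0,0,0]]' >/dev/null
python3 w.py
python3 - <<'E'
from h import *
s=snapshot("scene")
a=cv2.resize(s["color"][140:310,180:390,::-1],None,fx=3,fy=3)
w=snapshot("wrist")["color"][:,:,::-1]
cv2.imwrite("pics/s4.png",cv2.resize(np.hstack([cv2.resize(a,(560,420)),w]),(800,300)))
E
```

```text
t 9.5 tray -55.4 -79.0 tip above deck 35.2 rpy [-179.99    0.    -76.12] open 0.02807010671601572 F [-0.4 -0.  -0.4]
```

View pics/s4.png

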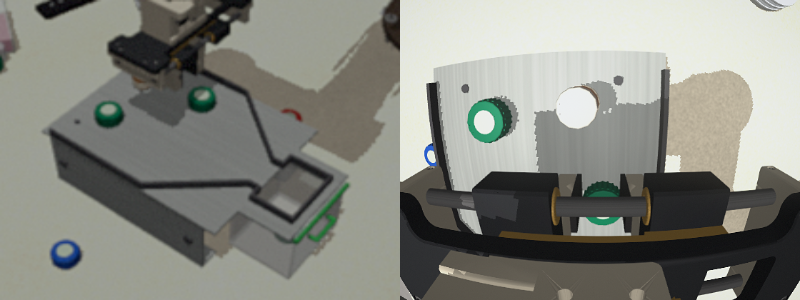

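Cap B is centred between the fingers (wrist view, right half, at about (603,205)). No cap is left on the deck near the gate, so I'll check the bin for green before pushing on.

```bash
cat > bin.py <<'E'
from h import *
p=[.5535,.032];a=np.radians(13.79)
for n in("top","scene"):
    s=snapshot(n);h=cv2.cvtColor(s["color"],cv2.COLOR_RGB2HSV);q=[]
    for X in((-.05,.088),(.05,.088),(.05,.168),(-.05,.168)):
        for z in(.005,.1):
            q.append(proj(s,(p[0]+np.cos(a)*X[0]-np.sin(a)*X[1],p[1]+np.sin(a)*X[0]+np.cos(a)*X[1],z)))
    m=np.zeros(h.shape[:2],np.uint8);cv2.fillConvexPoly(m,cv2.convexHull(np.array(q,np.float32)).astype(int),255)
    g=cv2.inRange(h,(60,40,10),(95,255,255))&m
    k,l,st,c=cv2.connectedComponentsWithStats(g);print(n,[(c[i].round(),st[i,4]) for i in range(1,k) if st[i,4]>3])
E
python3 bin.py
python3 - <<'E'
from h import *
t=snapshot("top")["color"][190:255,195:255,::-1];s=snapshot("scene")["color"][220:310,280:380,::-1]
cv2.imwrite("pics/bin.png",np.hstack([cv2.resize(t,(390,390),interpolation=2),cv2.resize(s,(400,390),interpolation=2)]))
E
```

```text
top []
scene [(array([345., 265.]), np.int32(110)), (array([345., 273.]), np.int32(16))]
```

View pics/bin.png

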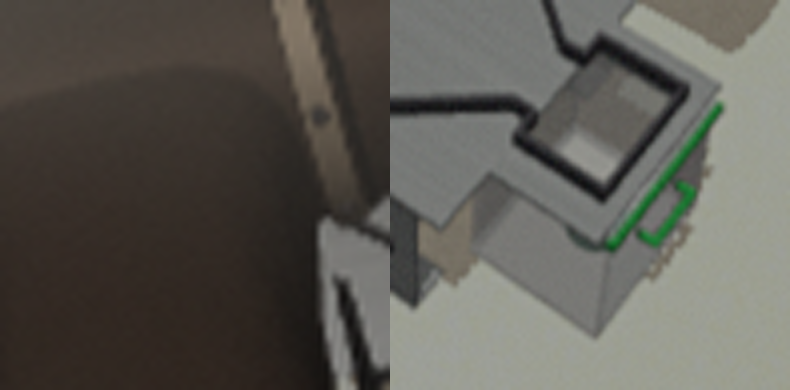

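Run:
```python
from h import *
s=snapshot("scene");a=np.radians(13.79)
for u,v in((324.5,273.5),(328.7,275.5),(334,276)):
  for z in(.09,.06,.03,.015,.005):
    d=ray(s,u,v,z)[:2]-[.5535,.032];print((u,v),z,(1e3*(np.cos(a)*d[0]+np.sin(a)*d[1])).round(),(1e3*(-np.sin(a)*d[0]+np.cos(a)*d[1])).round())
```

```text
(324.5, 273.5) 0.09 63.0 153.0
(324.5, 273.5) 0.06 44.0 143.0
(324.5, 273.5) 0.03 26.0 133.0
(324.5, 273.5) 0.015 17.0 128.0
(324.5, 273.5) 0.005 11.0 125.0
(328.7, 275.5) 0.09 61.0 164.0
(328.7, 275.5) 0.06 43.0 154.0
(328.7, 275.5) 0.03 25.0 144.0
(328.7, 275.5) 0.015 15.0 140.0
(328.7, 275.5) 0.005 9.0 136.0
(334, 276) 0.09 55.0 173.0
(334, 276) 0.06 37.0 164.0
(334, 276) 0.03 18.0 155.0
(334, 276) 0.015 9.0 150.0
(334, 276) 0.005 2.0 147.0
```

The dark-green arc below the slot's edge projects onto the bin floor at about tray (10,136), so cap A is in the bin. Next is cap B.

```bash
python3 -m handwheel '[[-0.36,0,0,0.4,0,0,0],[-0.36,0,0,0.4,0,0,0],[-0.36,0,0,0,0,0,0],[-0.36,-0.26,0,0,0,0,0],[-0.36,-0.26,0,0,0,0,0]]' >/dev/null
python3 w.py
python3 -m handwheel '[[-0.36,-0.42,-0.22,0,0,0,0],[-0.36,-0.42,-0.22,0,0,0,0],[-0.36,-0.42,-0.22,0,0,0,0],[-0.36,-0.42,-0.22,0,0,0,0],[-0.36,-0.42,-0.22,0,0,0,0]]' >/dev/null
python3 w.py
python3 - <<'E'
from h import *
s=snapshot("scene");a=np.radians(13.79)
for c,_,b in greens(s):
    d=ray(s,*c,.112)[:2]-[.5535,.032];print((1e3*(np.cos(a)*d[0]+np.sin(a)*d[1])).round(),(1e3*(-np.sin(a)*d[0]+np.cos(a)*d[1])).round(),_)
E
```

```text
t 10.47 tray -55.4 -65.5 tip above deck 15.4 rpy [-179.98   -0.    -76.08] open 0.028089992376765564 F [ 0.3 -0.   0.1]
t 11.1 tray -27.6 -12.5 tip above deck 15.1 rpy [180.    -0.   -76.06] open 0.027880159989406933 F [-0.4 -1.3 -0.2]
65.0 -324.0 109
44.0 -122.0 123
-24.0 9.0 138
28.0 189.0 212
```

Cap B is in the cradle at about (-26,9), with the tool at (-27.6,-12.5). Continuing.

```bash
python3 -m handwheel '[[-0.36,-0.42,-0.22,0,0,0,0],[-0.36,-0.42,-0.22,0,0,0,0],[-0.36,-0.42,-0.22,0,0,0,0],[-0.36,-0.42,-0.22,0,0,0,0],[-0.36,-0.42,-0.22,0,0,0,0]]' >/dev/null
python3 w.py
python3 -m handwheel '[[-0.36,-0.4,0,0,0,0,0],[-0.36,-0.4,0,0,0,0,0],[-0.36,-0.4,0,0,0,0,0],[-0.36,-0.4,0,0,0,0,0],[-0.36,-0.4,0,0,0,0,0]]'
python3 -m handwheel '[[-0.36,-0.4,0,0,0,0,0],[-0.36,0,0,0,0,0,0],[-0.36,0,0,-0.8,0,0,0],[-0.36,1,-0.2,0,0,0,0],[-0.36,1,-0.2,0,0,0,0]]' >/dev/null
python3 w.py
python3 - <<'E'
from h import *
s=snapshot("scene");a=np.radians(13.79)
for c,_,b in greens(s):
    d=ray(s,*c,.112)[:2]-[.5535,.032];print((1e3*(np.cos(a)*d[0]+np.sin(a)*d[1])).round(),(1e3*(-np.sin(a)*d[0]+np.cos(a)*d[1])).round(),_)
E
python3 bin.py
```

```text
t 11.78 tray -0.3 40.0 tip above deck 15.2 rpy [180.    -0.   -76.07] open 0.02786482748845078 F [-1.1  0.6 -0.3]
clock: 12.4
tool_pos: [0.5313, 0.1192, 0.2933]
orientation: [-180.0, 0.0, -76.1]
force: [0.0, 0.0, -0.5]
opening: 0.028
gripper_force: 0.2
t 13.03 tray 9.4 48.8 tip above deck 35.5 rpy [-1.7997e+02  1.0000e-02 -7.6030e+01] open 0.028178816267908025 F [ 0.3 -0.2 -0.3]
65.0 -324.0 110
44.0 -122.0 124
28.0 189.0 212
top [(array([229., 222.]), np.int32(167))]
scene [(array([345., 265.]), np.int32(108)), (array([324., 255.]), np.int32(26)), (array([345., 273.]), np.int32(16))]
```

Cap B is down too: only cap C is left on the deck, and green now shows inside the slot. On to cap C.

```bash
python3 -m handwheel '[[-0.36,1,-0.33,0,0,0,0],[-0.36,1,-0.33,0,0,0,0],[-0.36,1,-0.33,0,0,0,0],[-0.36,1,-0.33,0,0,0,0],[-0.36,1,0,0,0,0,0]]' >/dev/null
python3 -m handwheel '[[-0.36,1,0,0,0,0,0],[-0.36,1,0,0,0,0,0],[-0.36,1,0,0,0,0,0],[-0.36,0.24,0,0,0,0,0],[-0.36,0,0,0,0,0,0]]' >/dev/null
python3 w.py
python3 - <<'E'
from h import *
s=snapshot("wrist");print([(c,a,b) for c,a,b in greens(s)])
t=snapshot("scene")["color"][140:310,180:390,::-1]
cv2.imwrite("pics/s5.png",cv2.resize(np.hstack([cv2.resize(t,(560,420)),s["color"][:,:,::-1]]),(800,300)))
E
```

```text
t 14.43 tray 42.7 -156.3 tip above deck 34.9 rpy [ 1.7998e+02  1.0000e-02 -7.6100e+01] open 0.028064375716398797 F [-0.3  1.2 -0.4]
[(array([282.9, 267. ]), np.int32(775), array([257, 256,  51,  20], dtype=int32)), (array([283.5, 309.7]), np.int32(384), array([259, 304,  49,  13], dtype=int32))]
```

View pics/s5.png

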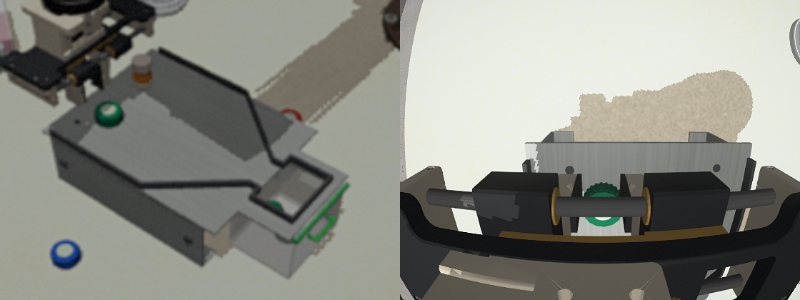

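Cap C is centred between the fingers and the vial is still standing. I'll lower and sweep.

```bash
python3 -m handwheel '[[-0.36,0,0,0.4,0,0,0],[-0.36,0,0,0.4,0,0,0],[-0.36,0,0,0,0,0,0],[-0.36,-0.26,0,0,0,0,0],[-0.36,-0.26,0,0,0,0,0]]' >/dev/null
python3 -m handwheel '[[-0.36,-0.4,0.1,0,0,0,0],[-0.36,-0.4,0.1,0,0,0,0],[-0.36,-0.4,0.1,0,0,0,0],[-0.36,-0.4,0.1,0,0,0,0],[-0.36,-0.4,0.1,0,0,0,0]]' >/dev/null
python3 -m handwheel '[[-0.36,-0.4,0.1,0,0,0,0],[-0.36,-0.4,0.1,0,0,0,0],[-0.36,-0.4,0.1,0,0,0,0],[-0.36,-0.4,0.1,0,0,0,0],[-0.36,-0.4,0.1,0,0,0,0]]' >/dev/null
python3 w.py
python3 - <<'E'
from h import *
s=snapshot("scene");a=np.radians(13.79)
for c,_,b in greens(s):
    d=ray(s,*c,.112)[:2]-[.5535,.032];print((1e3*(np.cos(a)*d[0]+np.sin(a)*d[1])).round(),(1e3*(-np.sin(a)*d[0]+np.cos(a)*d[1])).round(),_)
E
```

```text
t 16.4 tray 17.4 -43.0 tip above deck 15.2 rpy [-180.      0.    -76.07] open 0.028358665383849253 F [ 0.   0.5 -0.3]
65.0 -324.0 111
19.0 -21.0 150
27.0 189.0 189
```

```bash
python3 -m handwheel '[[-0.36,-0.4,0.1,0,0,0,0],[-0.36,-0.4,0.1,0,0,0,0],[-0.36,-0.4,0.1,0,0,0,0],[-0.36,-0.4,0.1,0,0,0,0],[-0.36,-0.4,0.1,0,0,0,0]]' >/dev/null
python3 -m handwheel '[[-0.36,-0.4,0.1,0,0,0,0],[-0.36,-0.4,0.1,0,0,0,0],[-0.36,-0.4,0,0,0,0,0],[-0.36,-0.4,0,0,0,0,0],[-0.36,-0.4,0,0,0,0,0]]' >/dev/null
python3 w.py
python3 -m handwheel '[[-0.36,-0.4,0,0,0,0,0],[-0.36,-0.4,0,0,0,0,0],[-0.36,-0.4,0,0,0,0,0],[-0.36,-0.4,0,0,0,0,0],[-0.36,0,0,0,0,0,0]]'
python3 -m handwheel '[[-0.36,0,0,-1,0,0,0],[-0.36,0.5,-0.5,-1,0,0,0],[-0.36,1,-1,-1,0,0,0],[-0.36,1,-1,-1,0,0,0],[-0.36,0.5,0,0,0,0,0]]' >/dev/null
python3 w.py
python3 - <<'E'
from h import *
s=snapshot("scene");a=np.radians(13.79)
for c,_,b in greens(s):
    d=ray(s,*c,.112)[:2]-[.5535,.032];print((1e3*(np.cos(a)*d[0]+np.sin(a)*d[1])).round(),(1e3*(-np.sin(a)*d[0]+np.cos(a)*d[1])).round(),_)
t=s["color"][140:310,180:390,::-1]
cv2.imwrite("pics/s6.png",cv2.resize(t,None,fx=3,fy=3))
E
python3 bin.py
```

```text
t 17.7 tray -0.2 57.0 tip above deck 15.1 rpy [180.    -0.   -76.07] open 0.028117685590030094 F [-0.1 -0.2  0.8]
clock: 18.32
tool_pos: [0.5301, 0.1261, 0.2932]
orientation: [-180.0, 0.0, -76.0]
force: [-0.6, 0.1, -0.8]
opening: 0.0281
gripper_force: 0.0
t 18.95 tray 63.9 20.1 tip above deck 116.7 rpy [-1.7982e+02 -1.0000e-02 -7.6130e+01] open 0.027846373263140732 F [-0.9  0.1 -1. ]
65.0 -324.0 109
27.0 188.0 190
top [(array([227., 222.]), np.int32(199))]
scene [(array([345., 266.]), np.int32(134)), (array([325., 256.]), np.int32(25))]
```

View pics/s6.png

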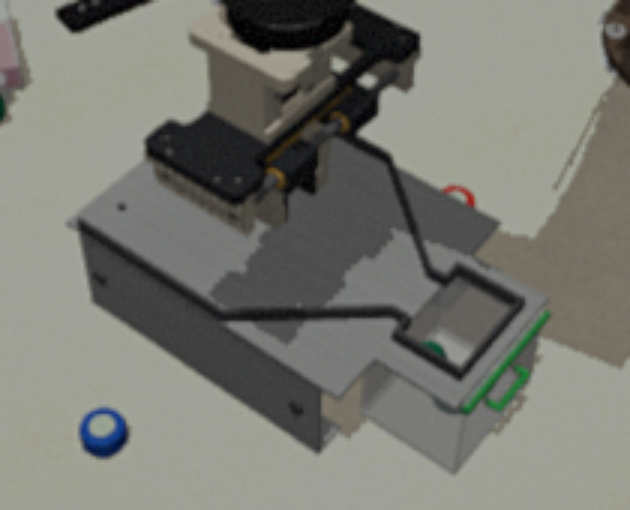

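The deck is clear and all three caps have gone through the slot. I'll let things settle for about half a second, then hand in.

```bash
python3 -m handwheel '[[-0.36,0,0,0,0,0,0],[-0.36,0,0,0,0,0,0],[-0.36,0,0,0,0,0,0],[-0.36,0,0,0,0,0,0],[-0.36,0,0,0,0,0,0]]' >/dev/null
python3 bin.py
python3 -c "
from plant import *
print(close_job())"
```

```text
top [(array([227., 222.]), np.int32(200))]
scene [(array([345., 266.]), np.int32(129)), (array([324., 256.]), np.int32(23))]
the job is handed in; nothing more can be done
None
```

I swept all three green caps through the gate one at a time, without lifting them, and handed in the job at about 20 s; the hand-in returned no verdict. The last views show no caps on the visible deck and green inside the bin, though I couldn't count all three there. I never touched the vial, and it was still standing when last seen, before the third sweep.

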